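# Book in a blowing mould and gauge its parting gap

### The arm

A 6-joint arm with a two-finger parallel gripper is mounted at the origin on the work surface. World frame = base frame: x ahead of the robot, y to its left, z up, the work surface at z = 0. Lengths are in m, angles in degrees, forces in N, time in s.
With the tool pointing down it reaches from about 0.25 to 0.725 m from the base axis. Payload 9.7 kg.
Tool frame: the origin (TCP) lies at the very end of the fingers, on their centre line; the grasp point (between the pads) lies grasp_offset behind it (grasp_offset is the distance from the TCP to the grasp point, in m); z points along the fingers, y is the line along which they close (so a half turn about z gives the same grasp; the last joint's range is limited). The gripper opens to 85 mm and grips with 20 to 120 N. Pads are 22 mm wide; open, the fingers measure 114 mm over their backs; the gripper's body (76 mm by 85 mm) begins 54 mm behind the grasp point. The pads swing forward as they close: fully open they stand 13 mm farther back than shut.
Start: joints at [70.531, 4.979, 10.078, 95.1, 0, 90], TCP at [0.183, 0.519, 0.231] pointing down, gripper open.
Joint ranges: [-179.16, 179.16], [-48.56, 103.87], [-65.8, 70.77], [-126.05, 130.52], [-82.76, 87.17], [-180, 180]. Speed limits (degrees/s): [127.2, 127.2, 147.25, 180, 180, 180].

### API

Orientations are given as [roll, pitch, yaw] about the fixed x, y, z axes, in that order (R = Rz(yaw) Ry(pitch) Rx(roll)).
In Python, from workcell import get_obs, camera, calibration, job_done, recognise, cut_out, mark_of, grasp_offset gives the robot as it stands.
- The arm moves only by the tool servo_tool, never from a script. Its argument "moves" is a list of rows, each a list of 3 entries, a list of its own where there are three numbers: the turn, a rotation vector about the tool's x, y, z in degrees, then the shift along the tool's x, y, z in m, then the opening in per cent of the stroke, from 0 (shut) to 100 (fully open). In form: [[[ax, ay, az], [x, y, z], claw], ...]. A call has 1 to 12 rows; each row shifts and turns the commanded pose from where the row before left it, along the tool's axes as they then stand; what a row does not reach is not made up. A row lasts 1/10 s, in which the tool goes at most 50 mm and 8.59 degrees, less where a joint would pass 70% of its speed; a pose out of reach is approached as far as the arm can. A call is refused whole if a number of a shift passes 0.05 or a number of a turn 8.59, either way. A call with a gripper value outside its range is refused whole. The fingers move at their own pace and stop on an object; "force" is the grip in N (left out, the last holds). Time passes only in rows, so rows that do not move let the fingers close. It gives the time, the measured TCP pose, the force, the opening and the grip force at its end, in the units of the state.
- get_obs(): the state, without advancing time (a new reading comes with each control period).
- camera(name): name is "scene" or "top" or "wrist"; returns (picture, depth): 420x560x3 uint8, red, green, blue; 420x560 float32, m along the optical axis (not along the pixel's ray), 0 where there is no reading.
- calibration(name): a dict with "camera_matrix" (3x3 intrinsics, pixels), "R" (3x3) and "t" (3): a world point X has camera coordinates R X + t. Camera axes: x right, y down, z forward; pixel columns grow to the right and rows downward; lengths in m; the calibration is good to about 2 mm. A picture is of the moment at which its call begins: read the wrist's pose just before it. calibration takes no time and is no camera call; for the wrist camera it gives the pose at the moment of the call.
- job_done(): hands the job in; it is judged then, once.
Trained networks look in the newest picture that a camera, given by its name, has taken for a name from the list of things; names that differ only in an ending like _2 or _b are one class to them, and where a whole thing is asked for, a point or a joint stands for the part that bears it (a point fixed in the world has none). Each returns a list of dicts, best first, with "score" (0 to 1); they miss things now and then, are a little off and sometimes report something else, mostly with a low value. They report only what shows in the picture. A call takes as long as a camera call. They do not tell look-alikes from the thing itself.
- recognise(name, camera): "xyz" ([x, y, z] in m, in the coordinates of the camera as it stood for that picture, good to about 4 mm: the middle of the surface that is visible of it).
- cut_out(name, camera): "mask" (420x560 bool, what is visible of it).
- mark_of(name, camera): "xyz" ([x, y, z] in m, in the coordinates of the camera as it stood for that picture, good to about 4 mm: a listed point, or the origin of a listed thing).
The state is a dict: "time": time; "q": joint angles; "qd": joint speeds; "joint_efforts": joint torques, N m; "ee_pos": TCP position; "tcp_rot": TCP orientation; "wrist_force": force on the tool from outside, world axes, zero at the start; "torque": the same for the moment, N m; "opening": finger opening in m; "grasp_force": force on a finger pad.
Only numpy, scipy, OpenCV 4.12 (cv2) and the standard library are available. Lean on these libraries where they do the work, as an engineer would, in place of code of your own. Each camera call takes 0.05 s, during which the arm holds its last target. There are 200 camera calls.

### The job

Book in the blowing mould for its gap check: turn the mould's tagged plug where it stands, until its paper tag squarely faces the window of the reader block, and let go of it. Then draw the tapered steel feeler blade by its handle out of the wooden stand and slide it, tip down, into the gap between the mould's two flat flanges until it drags snugly, taking about 5 newtons of push. Finish while still holding the blade upright and still at that depth, neither loose nor rammed home, with the plug still facing the reader and the other things on the bench left alone.

Things in the scene. Friction and masses are not known exactly. Their poses are not given: they have to be found in the camera images.
- plug: mould plug: dark steel upright cylinder, diameter 50 mm, height 100 mm, 0.28 to 0.56 kg, loose on the bench 125 to 140 mm in front of the reader's centre. Origin at the centre of its underside, z up; +x points out through its paper tag. A pale line on its top runs from the middle towards the tag. The tag starts 0.6 to 1.7 rad anticlockwise (from above) from facing the reader.
- tag (a point): middle of the pale paper tag on the plug's side (24 mm wide, 34 mm high): 25 mm from the plug's axis along its +x, 55 mm above its foot.
- reader: fixed grey reader block, 50 x 70 mm, 75 mm high, on a thin 90 x 90 mm foot plate; a black nose with the window stands out of its -x side, towards the plug. Origin at the centre of its underside, z up; +x points from the window into the block: the plug faces it squarely when the +x axes of both are parallel. Left or right of the mould, the blade stand on the other side.
- window (a point): centre of the reader's window, 34 mm from the reader's origin along its -x, 55 mm above the bench.
- stand: fixed wooden stand, 70 x 70 mm, 105 mm high, with an upright slot 30 mm (x) by 12 mm (y) right through its middle, in which the blade hangs. Origin at the centre of its underside, z up.
- blade: tapered feeler blade, loose, hanging upright in the stand, 0.10 to 0.16 kg. Origin at the tip, z up to the handle. Steel blade 95 mm long, 24 mm wide (x), thickness (y) growing evenly from 3 mm at the tip to 8.7 mm. Dark wooden handle 95 to 145 mm above the tip, 40 mm (x) by 16 mm (y), resting on the stand's top, the tip 10 mm above the bench. Grip it across the 16 mm (along y).
- blade_tip (a point): middle of the blade's tip (the same point as the blade's origin).
- mould_base: grey base plate of the mould, fixed, 175 x 160 x 15 mm. Origin on the bench straight below the middle of the flange gap, z up, y across the gap: the blade's y, either way round, must lie along it. On it stands a dark cast-iron mould in two halves, top 127 mm above the bench: a half-round shell pair on the +x side, a pair of flat upright flanges, 60 mm long (x), 16 mm thick, on the -x side.
- gap (a point): middle of the flange gap at the flanges' top edge, 127 mm above the bench, fixed to the base. The lips flare: 20 mm apart at the top, narrowing within 10 mm of depth to a parallel gap of 4.3 to 6.0 mm, different each time, 100 mm deep. The taper first touches both flanges with the tip 32 to 60 mm below this point; then the pinch grows about 0.4 N per mm of depth: find it by feel.
- half_set: mould half on the base's -y side of the gap. Origin 27 mm above the bench below the gap's middle. Both halves ride together on a slide that floats along y by up to 12 mm each way (centring spring 150 N/m), so the gap centres itself on the blade.
- half_sprung: mould half on the base's +y side of the gap, pressed by a spring (7 N per mm that it is pushed away). Origin 27 mm above the bench below the gap's middle.
- frit_jar: bystander, leave alone: amber glass jar with steel lid, 60 mm across, 90 mm high; origin at its underside.
- small_plug: bystander, leave alone: plain dark steel cylinder without tag, 40 mm across, 60 mm high; origin at its underside.
- paddle: bystander, leave alone: wooden-handled paddle lying flat; origin at its underside.
- wood_block: bystander, leave alone: dark wooden block, 70 x 50 x 45 mm; origin at its underside.
- steel_rule: bystander, leave alone: flat steel strip, 150 x 25 x 5 mm, lying flat; origin at its underside.
- tin_cup: bystander, leave alone: steel cup, 70 mm across, 60 mm high; origin at its underside.
- wax_puck: bystander, leave alone: pale round puck, 56 mm across, 18 mm high; origin at its underside.
- jar_b: bystander, leave alone: green glass jar with steel lid, 56 mm across, 85 mm high; origin at its underside.
Things that resemble listed ones, but are neither listed nor needed, are in the scene too. What is shaped like the plug but pink or purple is not meant.

How it is judged (in metres and radians):
On the way, in this order (a step that is already met when the one before it is completed fails the run):
1. the plug stands with its tag squarely facing the reader, let go (angle between the x axis of plug and the x axis of reader, either way round below 0.22 rad and distance between tag and window below 0.1 m and angle between plug's own z axis and vertical below 0.1 rad and height (world z) of plug below 0.006 m and contact force between plug and the fingers below 0.1 N and linear speed of plug below 0.02 m/s), for 0.3 s.
2. the blade is drawn clear of its stand, held in the fingers (height (world z) of blade_tip above 0.11 m and contact force between blade and the fingers above 1 N), for 0.2 s.
3. the blade drags snugly between the flanges (contact force between blade and the fingers above 1.5 N and contact force between blade and half_set between 1.5 and 12 N and contact force between blade and half_sprung between 1.5 and 12 N and contact force between blade and stand below 0.2 N and z of blade_tip in the frame of gap below -0.027 m and z of blade in the frame of gap above -0.092 m and horizontal distance between blade_tip and gap below 0.025 m and angle between blade's own z axis and vertical below 0.12 rad and linear speed of blade below 0.01 m/s), for 0.2 s.
At the end, for the whole second after the job is handed in: Blade held, upright within 7 deg, still, tip within 25 mm of the gap middle and 27 to 92 mm below the flange tops, each half pinching it with 1.5 to 12 N, clear of the stand; plug upright, let go, within 0.22 rad of facing the reader squarely, tag within 100 mm of the window (all of step 1 and all of step 3); the arm keeps its last pose, push and grip.
It fails at once if a mould half is rammed with more than 30 N (contact force between blade and half_set above 30 N or contact force between blade and half_sprung above 30 N).
It fails at once if the plug is tipped over or lifted (angle between plug's own z axis and vertical above 0.5 rad or height (world z) of plug above 0.04 m).
It fails at once if another loose thing on the bench is moved more than 30 mm (distance of any of frit_jar, small_plug, paddle, wood_block, steel_rule, tin_cup, wax_puck, jar_b from where it was at the start of the episode above 0.03 m).
It also fails if it takes over 61 s, if anything falls off the work surface, if the arm or the gripper's body presses on something with over 40 N, if the wrist force passes 120 N, or if a joint passes its speed limit or range.

## Working session

There is one attempt and no reset: what is moved stays moved. The work goes in short steps, Python scripts to look and compute and a tool call to move; the robot and the scene stay as the last step left them, time stands still between calls to the robot, and variables do not carry over. Pictures are saved under pics/ and viewed, at most 10 in all, crops included, and the job is handed in when it is done.

Besides the shell and the picture viewer there is one more tool, called as name([rows], argument=value, ...), one row to a line, values as JSON. servo_tool: Moves the arm, as the interface text tells. Its arguments: {"type":"object","properties":{"moves":{"type":"array"},"force":{"type":"number"}},"required":["moves"]}

```bash
mkdir -p pics
cat > h.py <<'E'
import numpy as np, cv2
from workcell import *
def snap(n):
    p,d=camera(n); c=calibration(n); return p,d,np.array(c["camera_matrix"]),np.array(c["R"]),np.array(c["t"])
def w(x,c): return np.array(c["R"]).T@(np.array(x)-np.array(c["t"]))
def px(X,c):
    q=np.array(c["camera_matrix"])@(np.array(c["R"])@np.array(X)+np.array(c["t"])); return (q[:2]/q[2]).round(0)
def cloud(d,c,m=None):
    K=np.array(c["camera_matrix"]); m=(d>0) if m is None else m&(d>0)
    v,u=np.nonzero(m); z=d[v,u]; X=np.stack([(u-K[0,2])*z/K[0,0],(v-K[1,2])*z/K[1,1],z],1)
    return (X-np.array(c["t"]))@np.array(c["R"]),u,v
def save(p,f): cv2.imwrite("pics/"+f,p[:,:,::-1])
E
python3 - <<'E'
from h import *
print(get_obs(),grasp_offset)
for n in("top","scene"):
    p,d=camera(n);c=calibration(n);save(p,n+".png");np.savez(n,p=p,d=d)
    for o in("plug","reader","stand","blade","mould_base","small_plug","frit_jar"):
        for r in mark_of(o,n)[:3]:
            X=w(r["xyz"],c);print(n,o,round(r["score"],2),X.round(3),px(X,c))
    for o in("tag","window","gap"):
        for r in mark_of(o,n)[:3]:
            X=w(r["xyz"],c);print(n,o,round(r["score"],2),X.round(3),px(X,c))
E
python3 -c "
import cv2,numpy as np
cv2.imwrite('pics/both.png',cv2.resize(np.vstack([cv2.imread('pics/top.png'),cv2.imread('pics/scene.png')]),(400,600)))"
```

```text
{'time': 0.0, 'q': array([ 7.05327499e+01,  5.00951735e+00,  1.00345114e+01,  9.51014286e+01,
       -1.88273644e-04,  9.00001046e+01]), 'qd': array([-0.11753183,  0.02496147, -0.02651231,  0.03060793,  0.08282678,
       -0.05789134]), 'joint_efforts': array([-2.09537211e-03, -5.20403731e+01,  4.64792204e+01,  1.69716740e-02,
       -1.19624356e-04,  2.12589651e-05]), 'ee_pos': array([0.18321662, 0.51832634, 0.23059879]), 'tcp_rot': array([-1.79923565e+02,  1.88412977e-04,  1.60532646e+02]), 'wrist_force': array([ 0.31313843, -0.64127543,  0.27607222]), 'torque': array([0.01147134, 0.06850928, 0.0174188 ]), 'grasp_force': 0.0, 'opening': 0.0849875982281991} 0.0187
top plug 0.78 [ 0.393 -0.25   0.002] [378. 258.]
top plug 0.68 [ 0.425 -0.369  0.005] [420. 247.]
top plug 0.59 [ 0.487 -0.272 -0.002] [385. 225.]
top reader 0.65 [ 0.616 -0.285  0.   ] [389. 182.]
top stand 0.82 [0.6   0.271 0.004] [199. 184.]
top stand 0.45 [ 0.485  0.493 -0.001] [120. 222.]
top blade 0.71 [0.604 0.273 0.012] [198. 182.]
top blade 0.45 [ 0.487 -0.271 -0.001] [385. 226.]
top mould_base 0.92 [ 0.574  0.025
[... 598 characters left out ...]
 -0.289  0.001] [182. 221.]
scene stand 0.95 [0.601 0.263 0.001] [348. 314.]
scene blade 0.32 [ 0.291 -0.264 -0.002] [257. 164.]
scene blade 0.19 [ 0.578 -0.289  0.053] [188. 201.]
scene mould_base 0.68 [0.567 0.018 0.004] [277. 258.]
scene mould_base 0.53 [0.477 0.482 0.001] [451. 323.]
scene small_plug 0.67 [ 0.726 -0.102 -0.   ] [205. 277.]
scene small_plug 0.2 [0.565 0.018 0.124] [277. 229.]
scene frit_jar 0.67 [0.737 0.085 0.003] [259. 315.]
scene tag 0.86 [ 0.406 -0.278  0.055] [229. 169.]
scene tag 0.75 [ 0.503 -0.258  0.054] [214. 190.]
scene tag 0.68 [ 0.447 -0.385  0.054] [194. 163.]
scene window 0.58 [ 0.583 -0.285  0.052] [188. 203.]
scene gap 0.58 [0.564 0.017 0.124] [277. 229.]
```

View pics/top.png

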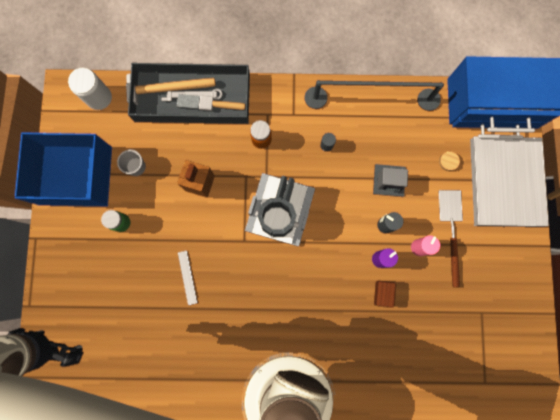

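View pics/scene.png

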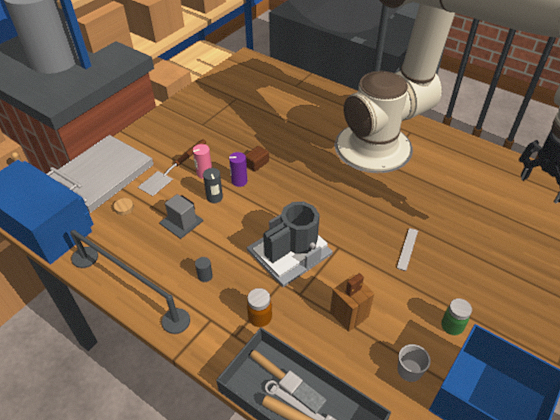

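Candidates for the plug are the dark cylinder (top 390,222; scene 212,186), the purple one (top 386,258) and the pink one (top 427,245). The dark steel one fits because pink and purple are excluded and it stands about 130 mm from the reader nose. I'll confirm it in an enlarged crop.

Run:
```python
from h import *
T=np.load("top.npz");S=np.load("scene.npz")
a=cv2.resize(T["p"][140:280,230:450],None,fx=3.6,fy=3.6,interpolation=3)[:300*2]
f=lambda im,x,y,s,k:cv2.resize(im[y:y+s,x:x+s],(300,300),interpolation=cv2.INTER_CUBIC)
g=[f(T["p"],360,150,90,0),f(T["p"],240,165,80,0),f(T["p"],165,150,60,0),f(S["p"],160,140,100,0),f(S["p"],245,190,95,0)]
img=np.vstack([np.hstack(g[:2]+[g[2]])[:, :],np.hstack([g[3],g[4],g[4]*0])])
save(cv2.resize(img,(800,533)),"crop.png")
from scipy.spatial import cKDTree
c=calibration("top");P,u,v=cloud(T["d"],c)
def rect(name,x,y,r,z0,z1):
    m=(np.hypot(P[:,0]-x,P[:,1]-y)<r)&(P[:,2]>z0)&(P[:,2]<z1)
    if m.sum()<5: print(name,"few");return
    b=cv2.minAreaRect(P[m,:2].astype(np.float32));print(name,m.sum(),P[m].mean(0).round(4),b)
rect("plugtop",.487,-.273,.05,.09,.11)
rect("readertop",.615,-.287,.06,.065,.085)
rect("standtop",.6,.267,.06,.098,.112)
rect("handle",.6,.267,.06,.125,.175)
rect("mouldtop",.57,.02,.12,.115,.135)
rect("base",.57,.02,.14,.008,.022)
```

```text
plugtop 278 [ 0.4868 -0.2708  0.1001] ((0.48696643114089966, -0.27115458250045776), (0.04766526818275452, 0.04826708510518074), 87.20931243896484)
readertop 514 [ 0.6105 -0.2829  0.0745] ((0.6100669503211975, -0.28412970900535583), (0.07135514914989471, 0.06085623800754547), 84.57701873779297)
standtop 524 [0.5986 0.2654 0.1054] ((0.6014702916145325, 0.26801878213882446), (0.07134823501110077, 0.07044913619756699), 74.09220886230469)
handle 139 [0.5993 0.266  0.1496] ((0.6005617380142212, 0.26782315969467163), (0.016266832128167152, 0.03993366286158562), 73.86801147460938)
mouldtop 707 [0.5244 0.0329 0.1259] ((0.5256666541099548, 0.032389089465141296), (0.09850183874368668, 0.14754006266593933), 74.8393783569336)
base 789 [0.5351 0.0287 0.0155] ((0.5494483113288879, 0.022176459431648254), (0.2138943076133728, 0.23029229044914246), 74.22808074951172)
```

View pics/crop.png

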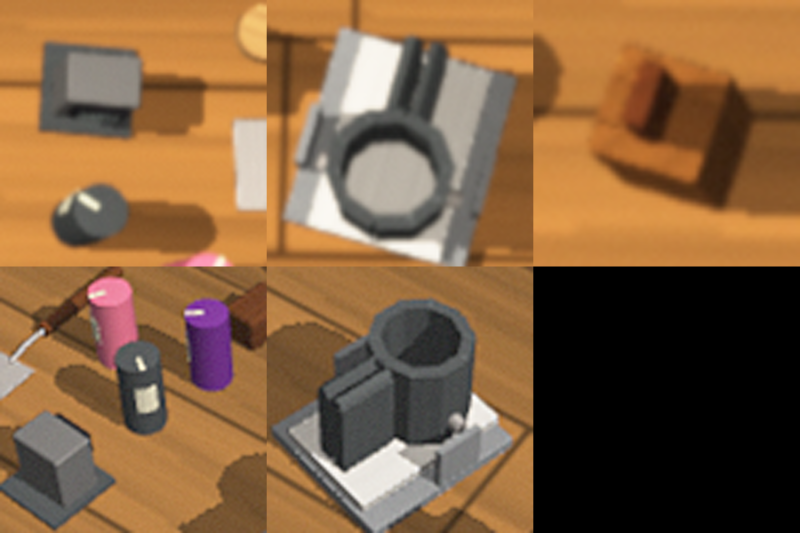

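The crop confirms it. The dark cylinder carries the pale tag and the top line, pink and purple sit beside it, and the handle and flanges show clearly. Next I'll refine the angles and plan the first move.

```bash
cat >> h.py <<'E'
from scipy.spatial.transform import Rotation as Ro
def plan(dst,yaw,n,start=None):
    """rows in tool axes from the current pose to dst, tool down at yaw"""
    o=get_obs(); p=np.array(o["ee_pos"]) if start is None else np.array(start[0]); y0=o["tcp_rot"][2] if start is None else start[1]
    dy=(yaw-y0+180)%360-180; d=(np.array(dst)-p)/n
    for i in range(n):
        R=Ro.from_euler("z",y0+dy*i/n,degrees=True)*Ro.from_euler("x",180,degrees=True)
        print([0,0,round(-dy/n,2)],(R.inv().apply(d)).round(4).tolist())
E
python3 - <<'E'
from h import *
T=np.load("top.npz");c=calibration("top");P,u,v=cloud(T["d"],c);p=T["p"]
ctr=np.array([.487,-.271])
m=(np.hypot(P[:,0]-ctr[0],P[:,1]-ctr[1])<.03)&(P[:,2]>.095)&(p[v,u].min(1)>140)
q=P[m,:2]-ctr;print(m.sum(),q.mean(0),np.degrees(np.arctan2(*q.mean(0)[::-1])))
plan([.487,-.271,.23],61,18)
E
```

```text
25 [0.00896699 0.01013545] 48.50030786337011
[0, 0, np.float64(5.53)] [-0.0305, -0.0357, 0.0001]
[0, 0, np.float64(5.53)] [-0.0338, -0.0326, 0.0001]
[0, 0, np.float64(5.53)] [-0.0368, -0.0292, 0.0001]
[0, 0, np.float64(5.53)] [-0.0395, -0.0255, 0.0001]
[0, 0, np.float64(5.53)] [-0.0417, -0.0216, 0.0001]
[0, 0, np.float64(5.53)] [-0.0436, -0.0175, 0.0001]
[0, 0, np.float64(5.53)] [-0.0451, -0.0132, 0.0001]
[0, 0, np.float64(5.53)] [-0.0462, -0.0088, 0.0001]
[0, 0, np.float64(5.53)] [-0.0468, -0.0043, 0.0001]
[0, 0, np.float64(5.53)] [-0.047, 0.0002, 0.0001]
[0, 0, np.float64(5.53)] [-0.0468, 0.0048, 0.0001]
[0, 0, np.float64(5.53)] [-0.0461, 0.0092, 0.0001]
[0, 0, np.float64(5.53)] [-0.045, 0.0136, 0.0001]
[0, 0, np.float64(5.53)] [-0.0435, 0.0179, 0.0001]
[0, 0, np.float64(5.53)] [-0.0415, 0.022, 0.0001]
[0, 0, np.float64(5.53)] [-0.0392, 0.0259, 0.0001]
[0, 0, np.float64(5.53)] [-0.0365, 0.0296, 0.0001]
[0, 0, np.float64(5.53)] [-0.0335, 0.0329, 0.0001]
```

servo_tool([
  [[0, 0, 5.53], [-0.0305, -0.0357, 0], 100],
  [[0, 0, 5.53], [-0.0338, -0.0326, 0], 100],
  [[0, 0, 5.53], [-0.0368, -0.0292, 0], 100],
  [[0, 0, 5.53], [-0.0395, -0.0255, 0], 100],
  [[0, 0, 5.53], [-0.0417, -0.0216, 0], 100],
  [[0, 0, 5.53], [-0.0436, -0.0175, 0], 100],
  [[0, 0, 5.53], [-0.0451, -0.0132, 0], 100],
  [[0, 0, 5.53], [-0.0462, -0.0088, 0], 100],
  [[0, 0, 5.53], [-0.0468, -0.0043, 0], 100],
  [[0, 0, 5.53], [-0.047, 0, 0], 100],
  [[0, 0, 5.53], [-0.0468, 0.0048, 0], 100],
  [[0, 0, 5.53], [-0.0461, 0.0092, 0], 100],
])

```text
time: 2.3
ee_pos: [0.3858, -0.0099, 0.2316]
tcp_rot: [179.9, 0.0, 93.9]
wrist_force: [1.8, 1.1, -0.1]
opening: 0.0852
grasp_force: 0.0
```

servo_tool([
  [[0, 0, 5.53], [-0.045, 0.0136, 0], 100],
  [[0, 0, 5.53], [-0.0435, 0.0179, 0], 100],
  [[0, 0, 5.53], [-0.0415, 0.022, 0], 100],
  [[0, 0, 5.53], [-0.0392, 0.0259, 0], 100],
  [[0, 0, 5.53], [-0.0365, 0.0296, 0], 100],
  [[0, 0, 5.53], [-0.0335, 0.0329, 0], 100],
  [[0, 0, 0], [0, 0, 0], 100],
  [[0, 0, 0], [0, 0, 0], 100],
  [[0, 0, 0], [0, 0, 0], 100],
])

```text
time: 3.2
ee_pos: [0.4865, -0.2703, 0.2316]
tcp_rot: [180.0, -0.0, 61.1]
wrist_force: [0.0, 0.3, 0.5]
opening: 0.0856
grasp_force: 0.0
```

```bash
cat >> h.py <<'E'
def line(P,col,ctr,r,z0):
    m=(np.hypot(P[:,0]-ctr[0],P[:,1]-ctr[1])<r)&(P[:,2]>z0)
    t=P[m]; c=cv2.minEnclosingCircle(t[:,:2].astype(np.float32)) if len(t)>5 else None
    return m,c
E
python3 - <<'E'
from h import *
o=get_obs();print(o["time"],o["ee_pos"],o["tcp_rot"])
p,d=camera("wrist");c=calibration("wrist");save(p,"w1.png");np.savez("w1",p=p,d=d)
C=-np.array(c["R"]).T@np.array(c["t"]);print("cam",C,np.array(c["R"])[2])
print(px([.487,-.271,.1],c))
P,u,v=cloud(d,c)
m,ci=line(P,p,[.487,-.271],.035,.09);print(m.sum(),ci,P[m].mean(0) if m.any() else 0)
for n in("plug","tag","reader","window"):
    for r in mark_of(n,"wrist")[:2]:print(n,r["score"],w(r["xyz"],c))
if m.any():
    k=m&(p[v,u].min(1)>140);q=P[k,:2]-np.array(ci[0]);print(k.sum(),np.degrees(np.arctan2(*q.mean(0)[::-1])))
E
```

```text
3.2 [ 0.48648294 -0.27034589  0.23157969] [ 1.79999496e+02 -8.44782298e-03  6.10529237e+01]
cam [ 0.52005775 -0.21144342  0.3746014 ] [-0.12932755 -0.2335014  -0.96371753]
[284. 203.]
22722 ((0.49023690819740295, -0.2655509412288666), 0.03346017748117447) [ 0.49409132 -0.25889527  0.30123683]
plug 0.96 [ 0.38635883 -0.25842346  0.00266758]
plug 0.87 [ 0.4875813  -0.27368966  0.00616842]
tag 0.91 [ 0.40895226 -0.27527472  0.05435579]
tag 0.61 [ 0.50220226 -0.2540692   0.05735324]
reader 0.85 [ 0.61765412 -0.28696079  0.00147496]
window 0.71 [ 0.5821925  -0.28938827  0.05559142]
161 29.183889809605162
```

View pics/w1.png

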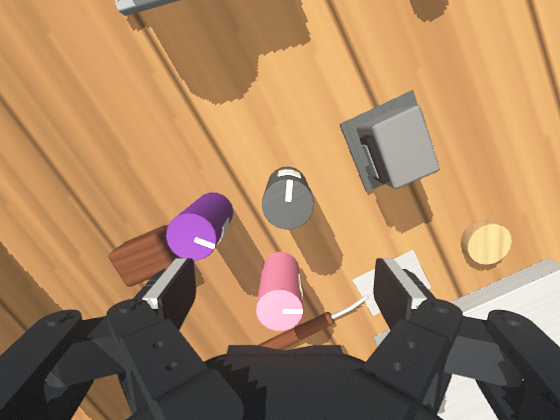

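The wrist view shows the dark plug at (288,203) with its line pointing up in the image, the reader at (400,145) with its window side at (370,158), purple at (200,225) and pink at (280,295). I'll fit the plug and reader precisely.

Run:
```python
from h import *
T=np.load("w1.npz");p,d=T["p"],T["d"];c=calibration("wrist");P,u,v=cloud(d,c)
r=lambda x,y,R,a,b:(np.hypot(P[:,0]-x,P[:,1]-y)<R)&(P[:,2]>a)&(P[:,2]<b)
m=r(.487,-.271,.04,.094,.106);ci=cv2.minEnclosingCircle(P[m,:2].astype(np.float32));print(m.sum(),ci)
k=m&(p[v,u].min(1)>150);q=P[k,:2];vx=cv2.fitLine(q.astype(np.float32),2,0,.01,.01).ravel();print(k.sum(),q.mean(0),vx,np.degrees(np.arctan2(vx[1],vx[0])),np.degrees(np.arctan2(*(q.mean(0)-ci[0])[::-1])))
m=r(.613,-.285,.06,.069,.081);print(m.sum(),P[m].mean(0),cv2.minAreaRect(P[m,:2].astype(np.float32)))
```

```text
2097 ((0.4893271028995514, -0.2740687131881714), 0.025108322501182556)
151 [ 0.49677195 -0.26232405] [ 0.5485036   0.8361482   0.49677196 -0.26232406] 56.735584 57.62970145228996
4026 [ 0.61299211 -0.28463279  0.07480837] ((0.6126026511192322, -0.28635525703430176), (0.0701378732919693, 0.05793812870979309), 86.06697082519531)
```

servo_tool([
  [[0, 0, 0], [-0.0014, 0.0037, 0.02], 100],
  [[0, 0, 0], [0, 0, 0.04], 100],
  [[0, 0, 0], [0, 0, 0.04], 100],
  [[0, 0, 0], [0, 0, 0.04], 100],
  [[0, 0, 0], [0, 0, 0.03], 100],
  [[0, 0, 0], [0, 0, 0.016], 100],
  [[0, 0, 0], [0, 0, 0], 100],
  [[0, 0, 0], [0, 0, 0], 100],
])

```text
time: 4.25
ee_pos: [0.4895, -0.2739, 0.0462]
tcp_rot: [180.0, 0.0, 61.0]
wrist_force: [-0.6, 0.4, 1.1]
opening: 0.0856
grasp_force: 0.0
```

servo_tool([
  [[0, 0, 0], [0, 0, 0], 50],
  [[0, 0, 0], [0, 0, 0], 40],
  [[0, 0, 0], [0, 0, 0], 0],
  [[0, 0, 0], [0, 0, 0], 0],
  [[0, 0, 0], [0, 0, 0], 0],
  [[0, 0, 0], [0, 0, 0], 0],
  [[0, 0, 0], [0, 0, 0], 0],
], force=25)

```text
time: 4.95
ee_pos: [0.4896, -0.2743, 0.0465]
tcp_rot: [179.9, -0.0, 61.0]
wrist_force: [-2.0, 2.4, 6.3]
opening: 0.0494
grasp_force: 27.2
```

servo_tool([
  [[0, 0, 3], [0, 0, 0], 0],
  [[0, 0, 6], [0, 0, 0], 0],
  [[0, 0, 6], [0, 0, 0], 0],
  [[0, 0, 6], [0, 0, 0], 0],
  [[0, 0, 6], [0, 0, 0], 0],
  [[0, 0, 6], [0, 0, 0], 0],
  [[0, 0, 6], [0, 0, 0], 0],
  [[0, 0, 6], [0, 0, 0], 0],
  [[0, 0, 6], [0, 0, 0], 0],
  [[0, 0, 6], [0, 0, 0], 0],
  [[0, 0, 4.7], [0, 0, 0], 0],
  [[0, 0, 0], [0, 0, 0], 0],
])

```text
time: 6.15
ee_pos: [0.4904, -0.2748, 0.0465]
tcp_rot: [179.9, -0.2, -0.8]
wrist_force: [2.9, -1.9, 4.7]
opening: 0.0492
grasp_force: 26.5
```

servo_tool([
  [[0, 0, 0], [0, 0, 0], 0],
  [[0, 0, 0], [0, 0, 0], 0],
  [[0, 0, 0], [0, 0, 0], 60],
  [[0, 0, 0], [0, 0, 0], 70],
  [[0, 0, 0], [0, 0, 0], 80],
  [[0, 0, 0], [0, 0, 0], 100],
  [[0, 0, 0], [0, 0, 0], 100],
  [[0, 0, 0], [0, 0, -0.01], 100],
  [[0, 0, 0], [0, 0, -0.03], 100],
  [[0, 0, 0], [0, 0, -0.05], 100],
  [[0, 0, 0], [0, 0, -0.05], 100],
  [[0, 0, 0], [0, 0, -0.05], 100],
])

```text
time: 7.35
ee_pos: [0.4888, -0.2738, 0.2381]
tcp_rot: [180.0, -0.0, -0.7]
wrist_force: [0.8, -1.8, 0.3]
opening: 0.0855
grasp_force: 0.0
```

Run:
```python
from h import *
o=get_obs();print(o["time"],o["ee_pos"],o["tcp_rot"])
def fit(n,c,p,d):
    P,u,v=cloud(d,c)
    r=lambda x,y,R,a,b:(np.hypot(P[:,0]-x,P[:,1]-y)<R)&(P[:,2]>a)&(P[:,2]<b)
    m=r(.487,-.271,.04,.094,.106)
    if m.sum()>20:
        ci=cv2.minEnclosingCircle(P[m,:2].astype(np.float32));print(n,m.sum(),ci)
        k=m&(p[v,u].min(1)>140)
        if k.sum(): q=P[k,:2];print(np.degrees(np.arctan2(*(q.mean(0)-ci[0])[::-1])))
    m=r(.613,-.285,.06,.069,.081)
    if m.any(): print(n,P[m].mean(0),cv2.minAreaRect(P[m,:2].astype(np.float32)))
for n in("top","wrist"):
    p,d=camera(n);fit(n,calibration(n),p,d);save(p,n+"2.png")
```

```text
7.35 [ 0.48884157 -0.27380088  0.23812115] [ 1.79980382e+02 -3.74674886e-02 -7.02681883e-01]
top 223 ((0.4890391528606415, -0.27186092734336853), 0.024970391765236855)
-5.6971750126977065
top [ 0.6115396  -0.28327962  0.0749417 ] ((0.6105942726135254, -0.2837343215942383), (0.07040915638208389, 0.05828402563929558), 85.33340454101562)
wrist 1879 ((0.4914281964302063, -0.27460548281669617), 0.02500113472342491)
-2.369082896317603
wrist [ 0.61645933 -0.28692827  0.07163026] ((0.6134254932403564, -0.2868975102901459), (0.06917831301689148, 0.05499671772122383), 85.59869384765625)
```

View pics/wrist2.png

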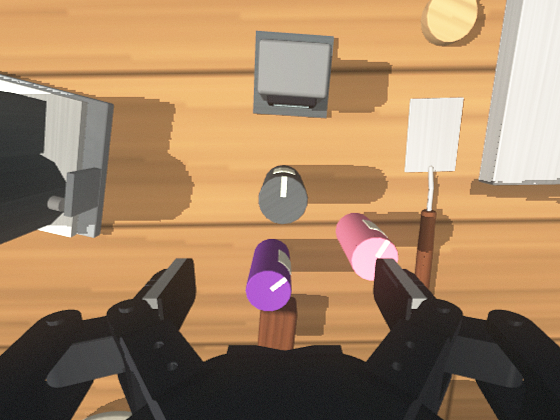

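The wrist view shows the plug at (284,195) with its line pointing at the reader's window (292,103), within 3 degrees. Next is a look at the mould on the way to the stand.

Run:
```python
from h import *
plan([.50,.025,.30],-16,8)
```

```text
[0, 0, np.float64(1.91)] [0.0007, -0.0375, -0.007]
[0, 0, np.float64(1.91)] [-0.0006, -0.0375, -0.007]
[0, 0, np.float64(1.91)] [-0.0018, -0.0375, -0.007]
[0, 0, np.float64(1.91)] [-0.0031, -0.0374, -0.007]
[0, 0, np.float64(1.91)] [-0.0043, -0.0373, -0.007]
[0, 0, np.float64(1.91)] [-0.0055, -0.0371, -0.007]
[0, 0, np.float64(1.91)] [-0.0068, -0.0369, -0.007]
[0, 0, np.float64(1.91)] [-0.008, -0.0366, -0.007]
```

servo_tool([
  [[0, 0, 1.91], [0.0007, -0.0375, -0.008], 100],
  [[0, 0, 1.91], [-0.0006, -0.0375, -0.008], 100],
  [[0, 0, 1.91], [-0.0018, -0.0375, -0.008], 100],
  [[0, 0, 1.91], [-0.003, -0.0374, -0.008], 100],
  [[0, 0, 1.91], [-0.0043, -0.0373, -0.008], 100],
  [[0, 0, 1.91], [-0.0055, -0.0371, -0.008], 100],
  [[0, 0, 1.91], [-0.0068, -0.0369, -0.008], 100],
  [[0, 0, 1.91], [-0.008, -0.0366, -0.008], 100],
  [[0, 0, 0], [0, 0, 0], 100],
  [[0, 0, 0], [0, 0, 0], 100],
])

```text
time: 8.45
ee_pos: [0.4795, -0.0602, 0.302]
tcp_rot: [-176.3, 0.2, -9.3]
wrist_force: [0.6, -0.0, 0.1]
opening: 0.0857
grasp_force: 0.0
```

Run:
```python
from h import *
o=get_obs();print(o["time"],o["ee_pos"],o["tcp_rot"])
p,d=camera("wrist");c=calibration("wrist");np.savez("w3",p=p,d=d,R=c["R"],t=c["t"]);save(p,"w3.png")
for n in("gap","mould_base","half_set","half_sprung"):
    for r in mark_of(n,"wrist")[:1]:print(n,r["score"],w(r["xyz"],c))
P,u,v=cloud(d,c)
rect=lambda z0,z1,x,y,R:(np.hypot(P[:,0]-x,P[:,1]-y)<R)&(P[:,2]>z0)&(P[:,2]<z1)
m=rect(.122,.132,.57,.02,.1);print("top",m.sum(),cv2.minAreaRect(P[m,:2].astype(np.float32)))
m=rect(.011,.019,.55,.02,.14);print("base",m.sum(),cv2.minAreaRect(P[m,:2].astype(np.float32)))
# height map around the flanges rotated by -15
a=np.radians(-15);q=P[:,:2]-[.57,.019];X=q@[np.cos(a),np.sin(a)];Y=q@[-np.sin(a),np.cos(a)]
for x0 in np.arange(-.04,.05,.01):
    k=(abs(X-x0)<.005)&(abs(Y)<.035)&(P[:,2]>.122)&(P[:,2]<.132)
    y=np.sort(Y[k])
    if len(y)>5:
        g=np.diff(y);i=g.argmax();print(round(x0,3),len(y),"span",y[0].round(4),y[-1].round(4),"gap",y[i].round(4),y[i+1].round(4))
```

```text
8.45 [ 0.47950306 -0.06020495  0.30198226] [-1.76325145e+02  1.59464816e-01 -9.27743396e+00]
gap 0.9 [0.57439106 0.0157058  0.12567052]
mould_base 0.6 [0.33304942 0.29127641 0.00070208]
half_sprung 0.78 [0.56718732 0.02016661 0.02469727]
top 2827 ((0.5395499467849731, 0.02825004607439041), (0.09951768815517426, 0.12307113409042358), 76.62986755371094)
base 2754 ((0.5282412767410278, 0.030110321938991547), (0.15933571755886078, 0.17518317699432373), 74.78450012207031)
-0.04 506 span -0.0349 0.0343 gap 0.025 0.0258
-0.03 225 span -0.0201 0.0184 gap 0.0154 0.0169
-0.02 173 span -0.0162 0.015 gap -0.0066 0.0051
-0.01 178 span -0.0164 0.0151 gap -0.0062 0.0044
0.0 180 span -0.016 0.0153 gap -0.006 0.0054
0.01 183 span -0.0164 0.0154 gap -0.0066 0.0047
0.02 185 span -0.0162 0.0146 gap -0.0065 0.0051
0.03 89 span -0.0159 0.0147 gap -0.0072 0.0041
```

View pics/w3.png

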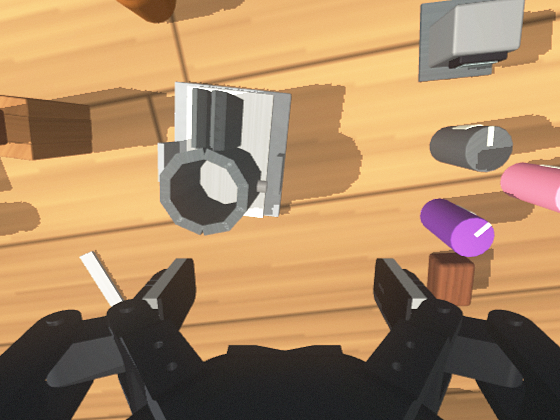

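The view shows the flange pair at (215,118) with the gap between, the shell at (208,188), the stand at left (45,128), and the plug still facing the reader. The arm stopped short of its target, so I'll check the joints.

Run:
```python
from h import *
o=get_obs();print(o["q"],o["qd"])
T=np.load("w3.npz");d=T["d"];c=dict(camera_matrix=calibration("wrist")["camera_matrix"],R=T["R"],t=T["t"])
P,u,v=cloud(d,c)
for z in((.099,.112),(.14,.17)):
    m=(np.hypot(P[:,0]-.6,P[:,1]-.267)<.06)&(P[:,2]>z[0])&(P[:,2]<z[1]);print(z,m.sum(),cv2.minAreaRect(P[m,:2].astype(np.float32)) if m.sum()>5 else 0)
plan([.52,.1,.26],-16,8)
```

```text
[ -9.27476179  -1.8033139   10.99204856 103.04408997   3.68372193
 179.94405294] [ 0.2952231  -0.08082791  0.11991873  0.18428295  0.14164508 -0.07469564]
(0.099, 0.112) 2026 ((0.5987275242805481, 0.25177571177482605), (0.044091012328863144, 0.07017756998538971), 73.95903015136719)
(0.14, 0.17) 0 0
[0, 0, np.float64(0.85)] [0.0018, -0.0205, 0.0052]
[0, 0, np.float64(0.85)] [0.0015, -0.0205, 0.0052]
[0, 0, np.float64(0.85)] [0.0012, -0.0206, 0.0052]
[0, 0, np.float64(0.85)] [0.0009, -0.0206, 0.0052]
[0, 0, np.float64(0.85)] [0.0006, -0.0206, 0.0052]
[0, 0, np.float64(0.85)] [0.0003, -0.0206, 0.0052]
[0, 0, np.float64(0.85)] [-0.0, -0.0206, 0.0052]
[0, 0, np.float64(0.85)] [-0.0003, -0.0206, 0.0052]
```

servo_tool([
  [[0, 0, 0], [0, 0, 0], 100],
])

```text
time: 8.8
ee_pos: [0.4795, -0.0596, 0.3015]
tcp_rot: [-176.3, 0.2, -9.2]
wrist_force: [-0.5, 0.2, 0.1]
opening: 0.0852
grasp_force: 0.0
```

Run:
```python
from h import *
o=get_obs();p0=o["ee_pos"];y0=-9.25;n=22;dst=np.array([.598,.265,.29]);dy=163.9-y0
d=(dst-p0)/n
for i in range(n):
    R=Ro.from_euler("z",y0+dy*i/n,degrees=True)*Ro.from_euler("x",180,degrees=True)
    print("[[0, 0, %.2f], %s, 100],"%(-dy/n,R.inv().apply(d).round(4).tolist()))
```

```text
[[0, 0, -7.87], [0.0029, -0.0154, 0.0005], 100],
[[0, 0, -7.87], [0.005, -0.0149, 0.0005], 100],
[[0, 0, -7.87], [0.007, -0.0141, 0.0005], 100],
[[0, 0, -7.87], [0.0089, -0.013, 0.0005], 100],
[[0, 0, -7.87], [0.0106, -0.0116, 0.0005], 100],
[[0, 0, -7.87], [0.0121, -0.0101, 0.0005], 100],
[[0, 0, -7.87], [0.0133, -0.0083, 0.0005], 100],
[[0, 0, -7.87], [0.0143, -0.0064, 0.0005], 100],
[[0, 0, -7.87], [0.0151, -0.0044, 0.0005], 100],
[[0, 0, -7.87], [0.0155, -0.0023, 0.0005], 100],
[[0, 0, -7.87], [0.0157, -0.0001, 0.0005], 100],
[[0, 0, -7.87], [0.0156, 0.002, 0.0005], 100],
[[0, 0, -7.87], [0.0152, 0.0041, 0.0005], 100],
[[0, 0, -7.87], [0.0144, 0.0062, 0.0005], 100],
[[0, 0, -7.87], [0.0135, 0.0081, 0.0005], 100],
[[0, 0, -7.87], [0.0122, 0.0099, 0.0005], 100],
[[0, 0, -7.87], [0.0108, 0.0114, 0.0005], 100],
[[0, 0, -7.87], [0.0091, 0.0128, 0.0005], 100],
[[0, 0, -7.87], [0.0073, 0.0139, 0.0005], 100],
[[0, 0, -7.87], [0.0053, 0.0148, 0.0005], 100],
[[0, 0, -7.87], [0.0032, 0.0154, 0.0005], 100],
[[0, 0, -7.87], [0.0011, 0.0157, 0.0005], 100],
```

servo_tool([
  [[-3.7, 0, 0], [0, 0, 0], 100],
  [[0, 0, -7.87], [0.0029, -0.0154, 0.0005], 100],
  [[0, 0, -7.87], [0.005, -0.0149, 0.0005], 100],
  [[0, 0, -7.87], [0.007, -0.0141, 0.0005], 100],
  [[0, 0, -7.87], [0.0089, -0.013, 0.0005], 100],
  [[0, 0, -7.87], [0.0106, -0.0116, 0.0005], 100],
  [[0, 0, -7.87], [0.0121, -0.0101, 0.0005], 100],
  [[0, 0, -7.87], [0.0133, -0.0083, 0.0005], 100],
  [[0, 0, -7.87], [0.0143, -0.0064, 0.0005], 100],
  [[0, 0, -7.87], [0.0151, -0.0044, 0.0005], 100],
  [[0, 0, -7.87], [0.0155, -0.0023, 0.0005], 100],
  [[0, 0, -7.87], [0.0157, 0, 0.0005], 100],
])

```text
time: 10.0
ee_pos: [0.5352, 0.0947, 0.2972]
tcp_rot: [-179.8, -0.4, 78.5]
wrist_force: [0.3, 0.1, -0.3]
opening: 0.0854
grasp_force: 0.0
```

servo_tool([
  [[0, 0, -7.87], [0.0156, 0.002, 0.0005], 100],
  [[0, 0, -7.87], [0.0152, 0.0041, 0.0005], 100],
  [[0, 0, -7.87], [0.0144, 0.0062, 0.0005], 100],
  [[0, 0, -7.87], [0.0135, 0.0081, 0.0005], 100],
  [[0, 0, -7.87], [0.0122, 0.0099, 0.0005], 100],
  [[0, 0, -7.87], [0.0108, 0.0114, 0.0005], 100],
  [[0, 0, -7.87], [0.0091, 0.0128, 0.0005], 100],
  [[0, 0, -7.87], [0.0073, 0.0139, 0.0005], 100],
  [[0, 0, -7.87], [0.0053, 0.0148, 0.0005], 100],
  [[0, 0, -7.87], [0.0032, 0.0154, 0.0005], 100],
  [[0, 0, -7.87], [0.0011, 0.0157, 0.0005], 100],
  [[0, 0, 0], [0, 0, 0], 100],
])

```text
time: 11.2
ee_pos: [0.5921, 0.2588, 0.2918]
tcp_rot: [179.6, -0.3, 164.9]
wrist_force: [0.1, 0.2, -0.1]
opening: 0.0853
grasp_force: 0.0
```

servo_tool([
  [[0, 0, 0], [0, 0, 0], 100],
  [[0, 0, 0], [0, 0, 0], 100],
])

```text
time: 11.4
ee_pos: [0.5917, 0.2568, 0.2932]
tcp_rot: [179.6, -0.2, 164.5]
wrist_force: [0.1, -0.6, 0.2]
opening: 0.0857
grasp_force: 0.0
```

Run:
```python
from h import *
o=get_obs();print(o["time"],o["ee_pos"],o["tcp_rot"],o["q"])
p,d=camera("wrist");c=calibration("wrist");save(p,"w4.png")
P,u,v=cloud(d,c)
print(px([.6,.267,.15],c))
for z in((.099,.112),(.145,.165)):
    m=(np.hypot(P[:,0]-.6,P[:,1]-.267)<.06)&(P[:,2]>z[0])&(P[:,2]<z[1]);print(z,m.sum(),P[m].mean(0),cv2.minAreaRect(P[m,:2].astype(np.float32)) if m.sum()>5 else 0)
for r in mark_of("blade","wrist")[:2]:print(r["score"],w(r["xyz"],c))
```

```text
11.4 [0.59168318 0.25681645 0.29318209] [179.6184685   -0.2422158  164.54469614] [ 23.26448751  21.45668693  36.72991469 105.22355088   0.44918389
  38.72079256]
[296. 205.]
(0.099, 0.112) 2973 [0.60000232 0.26701479 0.10515921] ((0.6037610769271851, 0.26690372824668884), (0.06976049393415451, 0.06988910585641861), 73.63807678222656)
(0.145, 0.165) 650 [0.60246109 0.2667819  0.15458965] ((0.6033000946044922, 0.26665636897087097), (0.015943100675940514, 0.03926543891429901), 74.31800842285156)
0.57 [0.60897284 0.27059663 0.01044368]
```

View pics/w4.png

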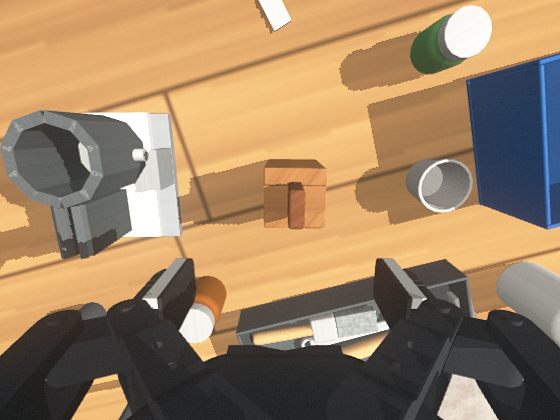

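The view shows the handle top at (296,205) on the stand, long side across the closing line. Descending to grip it.

servo_tool([
  [[0.38, -0.24, 0.5], [-0.0071, 0.0126, 0], 100],
  [[0, 0, 0], [0, 0, 0.03], 100],
  [[0, 0, 0], [0, 0, 0.04], 100],
  [[0, 0, 0], [0, 0, 0.04], 100],
  [[0, 0, 0], [0, 0, 0.04], 60],
  [[0, 0, 0], [0, 0, 0.02], 60],
  [[0, 0, 0], [0, 0, 0.01], 60],
  [[0, 0, 0], [0, 0, 0], 60],
  [[0, 0, 0], [0, 0, 0], 60],
])

```text
time: 12.4
ee_pos: [0.6025, 0.2678, 0.1148]
tcp_rot: [179.9, 0.1, 164.2]
wrist_force: [0.3, 0.8, 0.4]
opening: 0.0517
grasp_force: 0.0
```

servo_tool([
  [[0, 0, 0], [0, 0, 0], 30],
  [[0, 0, 0], [0, 0, 0], 10],
  [[0, 0, 0], [0, 0, 0], 0],
  [[0, 0, 0], [0, 0, 0], 0],
  [[0, 0, 0], [0, 0, 0], 0],
  [[0, 0, 0], [0, 0, 0], 0],
], force=40)

```text
time: 13.0
ee_pos: [0.6024, 0.268, 0.1143]
tcp_rot: [179.9, 0.1, 164.2]
wrist_force: [0.7, -0.7, 4.8]
opening: 0.0157
grasp_force: 39.4
```

servo_tool([
  [[0, 0, 0], [0, 0, -0.01], 0],
  [[0, 0, 0], [0, 0, -0.02], 0],
  [[0, 0, 0], [0, 0, -0.03], 0],
  [[0, 0, 0], [0, 0, -0.03], 0],
  [[0, 0, 0], [0, 0, -0.03], 0],
  [[0, 0, 0], [0, 0, -0.02], 0],
  [[0, 0, 0], [0, 0, -0.01], 0],
  [[0, 0, 0], [0, 0, 0], 0],
  [[0, 0, 0], [0, 0, 0], 0],
  [[0, 0, 0], [0, 0, 0], 0],
  [[0, 0, 0], [0, 0, 0], 0],
])

```text
time: 14.1
ee_pos: [0.6017, 0.2676, 0.2621]
tcp_rot: [-179.9, -0.1, 164.2]
wrist_force: [-0.4, 0.4, -1.7]
opening: 0.0155
grasp_force: 39.2
```

Run:
```python
from h import *
o=get_obs();print(o["time"],o["ee_pos"],o["tcp_rot"],o["wrist_force"],o["torque"])
for n in("scene","top","wrist"):
    p,d=camera(n);c=calibration(n);save(p,"h_%s.png"%n)
    for t in("blade_tip","blade"):
        for r in mark_of(t,n)[:2]:print(n,t,round(r["score"],2),w(r["xyz"],c).round(4))
    for r in cut_out("blade",n)[:1]:
        P,u,v=cloud(d,c,r["mask"]);print(n,r["score"],P.min(0),P.max(0),u.min(),u.max(),v.min(),v.max())
```

```text
14.1 [0.60167108 0.26762197 0.26209921] [-1.79948819e+02 -7.91830130e-02  1.64226821e+02] [-0.35762041  0.36873067 -1.67219227] [ 0.00249999 -0.01392003 -0.00602572]
scene blade_tip 0.85 [0.6022 0.2665 0.1592]
scene blade 0.66 [0.6034 0.2646 0.1599]
scene 0.77 [ 0.44884224  0.21475034 -0.00294658] [0.62553677 0.27240415 0.30493265] 352 363 237 278
top blade_tip 0.71 [0.6001 0.2679 0.0017]
top blade 0.69 [0.5994 0.2739 0.0018]
top 0.25 [ 0.57227803 -0.33302346 -0.00492008] [ 0.66744889 -0.23687215  0.0834637 ] 373 407 164 196
wrist blade_tip 0.73 [0.6092 0.2684 0.1567]
wrist 0.61 [0.58247404 0.18895561 0.01199054] [0.85810066 0.27937006 0.305499  ] 264 305 199 348
```

Tip tracks the TCP (z about TCP − 0.104). Moving above the gap.

servo_tool([
  [[0, 0, -0.6], [-0.0034, -0.01, 0], 0],
  [[0, 0, 0], [-0.0034, -0.02, 0], 0],
  [[0, 0, 0], [-0.0034, -0.025, 0], 0],
  [[0, 0, 0], [-0.0034, -0.025, 0], 0],
  [[0, 0, 0], [-0.0034, -0.025, 0], 0],
  [[0, 0, 0], [-0.0034, -0.025, 0], 0],
  [[0, 0, 0], [-0.0034, -0.025, 0], 0],
  [[0, 0, 0], [-0.0034, -0.025, 0], 0],
  [[0, 0, 0], [-0.0034, -0.025, 0], 0],
  [[0, 0, 0], [-0.0034, -0.02, 0], 0],
  [[0, 0, 0], [-0.0034, -0.0133, 0], 0],
  [[0, 0, 0], [-0.0034, -0.01, 0], 0],
])

```text
time: 15.9
ee_pos: [0.5761, 0.0162, 0.2633]
tcp_rot: [180.0, 0.0, 164.8]
wrist_force: [-0.5, 0.2, -1.2]
opening: 0.0159
grasp_force: 39.1
```

servo_tool([
  [[0, 0, 0], [0, 0, 0], 0],
  [[0, 0, 0], [0, 0, 0], 0],
  [[0, 0, 0], [0, 0, 0], 0],
  [[0, 0, 0], [0, 0, 0], 0],
  [[0, 0, 0], [0, 0, 0], 0],
])

```text
time: 16.4
ee_pos: [0.5763, 0.018, 0.263]
tcp_rot: [180.0, -0.0, 164.9]
wrist_force: [0.0, -0.3, -1.5]
opening: 0.0157
grasp_force: 39.1
```

Run:
```python
from h import *
o=get_obs();print(o["time"],o["ee_pos"],o["tcp_rot"],o["wrist_force"],o["torque"])
for n in("top","scene","wrist"):
    p,d=camera(n);c=calibration(n);save(p,"g_%s.png"%n)
    for t in("blade_tip","gap"):
        for r in mark_of(t,n)[:1]:print(n,t,round(r["score"],2),w(r["xyz"],c).round(4))
    if n=="scene": P,u,v=cloud(d,c)
    if n=="wrist":
        P,u,v=cloud(d,c)
        a=np.radians(-15.2);q=P[:,:2]-[.5737,.0174];X=q@[np.cos(a),np.sin(a)];Y=q@[-np.sin(a),np.cos(a)]
        for x0 in np.arange(-.03,.04,.01):
            k=(abs(X-x0)<.005)&(abs(Y)<.03)&(P[:,2]>.122)&(P[:,2]<.132)
            y=np.sort(Y[k])
            if len(y)>5: g=np.diff(y);i=g.argmax();print(round(x0,3),len(y),y[[0,-1]].round(4),y[i:i+2].round(4))
im=[cv2.resize(cv2.imread("pics/g_scene.png")[170:290,210:330],(400,400)),cv2.resize(cv2.imread("pics/g_wrist.png")[150:390,160:400],(400,400))]
cv2.imwrite("pics/g.png",np.hstack(im))
```

```text
16.4 [0.57625531 0.01795459 0.26301805] [ 1.79987175e+02 -1.14960287e-02  1.64874037e+02] [ 0.03037052 -0.32876029 -1.50611129] [ 0.00461525  0.00011147 -0.04648702]
top gap 0.66 [0.6013 0.2753 0.0021]
scene blade_tip 0.7 [0.5634 0.0158 0.1243]
scene gap 0.97 [0.5635 0.0175 0.1276]
wrist blade_tip 0.57 [0.5785 0.0203 0.1578]
wrist gap 0.79 [0.5744 0.0196 0.1267]
-0.03 225 [-0.0148  0.0164] [-0.0015  0.0031]
-0.02 236 [-0.0149  0.0165] [-0.0044  0.006 ]
-0.01 214 [-0.015   0.0166] [-0.0044  0.0061]
0.0 204 [-0.0142  0.0159] [-0.0045  0.0061]
0.01 205 [-0.0143  0.016 ] [-0.0045  0.0062]
0.02 198 [-0.0145  0.0162] [-0.0045  0.0063]
0.03 23 [-0.0144  0.0162] [-0.0056  0.0073]
```

View pics/g.png

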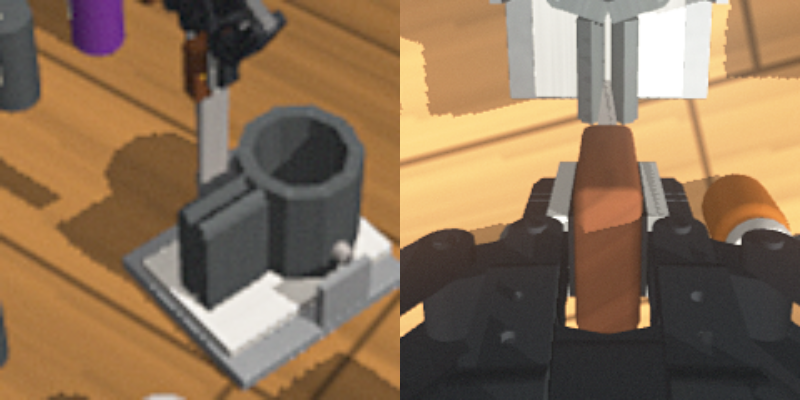

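The left crop shows the blade upright just above the flange gap, and the right crop shows the handle end lined up with the gap between the flanges. The measured lateral offset is under 1 mm, so I'm descending.

servo_tool([
  [[0, 0, 0], [0.002, 0, 0.01], 0],
  [[0, 0, 0], [0, 0, 0.012], 0],
  [[0, 0, 0], [0, 0, 0.01], 0],
  [[0, 0, 0], [0, 0, 0.006], 0],
  [[0, 0, 0], [0, 0, 0.005], 0],
  [[0, 0, 0], [0, 0, 0.005], 0],
  [[0, 0, 0], [0, 0, 0.005], 0],
  [[0, 0, 0], [0, 0, 0.005], 0],
  [[0, 0, 0], [0, 0, 0], 0],
  [[0, 0, 0], [0, 0, 0], 0],
  [[0, 0, 0], [0, 0, 0], 0],
])

```text
time: 17.95
ee_pos: [0.5744, 0.0179, 0.2054]
tcp_rot: [180.0, 0.0, 164.8]
wrist_force: [-0.4, 0.4, -1.3]
opening: 0.0156
grasp_force: 39.2
```

servo_tool([
  [[0, 0, 0], [0, 0, 0.003], 0],
  [[0, 0, 0], [0, 0, 0.003], 0],
  [[0, 0, 0], [0, 0, 0], 0],
  [[0, 0, 0], [0, 0, 0], 0],
  [[0, 0, 0], [0, 0, 0], 0],
])

```text
time: 18.45
ee_pos: [0.5743, 0.0179, 0.1991]
tcp_rot: [180.0, -0.0, 164.8]
wrist_force: [0.9, 0.9, -0.6]
opening: 0.0154
grasp_force: 39.2
```

servo_tool([
  [[0, 0, 0], [0, 0, 0.003], 0],
  [[0, 0, 0], [0, 0, 0.003], 0],
  [[0, 0, 0], [0, 0, 0], 0],
  [[0, 0, 0], [0, 0, 0], 0],
  [[0, 0, 0], [0, 0, 0], 0],
])

```text
time: 18.95
ee_pos: [0.5742, 0.0179, 0.193]
tcp_rot: [180.0, -0.0, 164.8]
wrist_force: [-0.6, 0.3, -1.9]
opening: 0.0156
grasp_force: 39.2
```

servo_tool([
  [[0, 0, 0], [0, 0, 0.003], 0],
  [[0, 0, 0], [0, 0, 0.003], 0],
  [[0, 0, 0], [0, 0, 0], 0],
  [[0, 0, 0], [0, 0, 0], 0],
])

```text
time: 19.35
ee_pos: [0.5743, 0.0179, 0.1867]
tcp_rot: [-180.0, -0.0, 164.8]
wrist_force: [0.9, -0.3, -3.2]
opening: 0.0154
grasp_force: 39.1
```

servo_tool([
  [[0, 0, 0], [0, 0, 0.002], 0],
  [[0, 0, 0], [0, 0, 0.002], 0],
  [[0, 0, 0], [0, 0, 0], 0],
  [[0, 0, 0], [0, 0, 0], 0],
])

```text
time: 19.75
ee_pos: [0.5744, 0.0179, 0.1832]
tcp_rot: [180.0, 0.0, 164.8]
wrist_force: [1.2, -0.3, 1.3]
opening: 0.0157
grasp_force: 39.7
```

servo_tool([
  [[0, 0, 0], [0, 0, 0.002], 0],
  [[0, 0, 0], [0, 0, 0.002], 0],
  [[0, 0, 0], [0, 0, 0], 0],
  [[0, 0, 0], [0, 0, 0], 0],
])

```text
time: 20.15
ee_pos: [0.5744, 0.0179, 0.1791]
tcp_rot: [180.0, 0.0, 164.8]
wrist_force: [1.1, -0.4, 2.9]
opening: 0.0153
grasp_force: 40.0
```

```bash
cat > f.py <<'E'
from h import *
F=[]
for _ in range(14): camera("top");o=get_obs();F.append(o["wrist_force"])
F=np.array(F);print(o["time"],F.mean(0).round(2),F.std(0).round(2),o["ee_pos"].round(4),o["torque"].round(3))
E
python3 f.py
```

```text
20.85 [ 1.23 -0.27  3.06] [0.44 0.49 0.22] [0.5743 0.0179 0.1791] [-0.14  -0.476  0.025]
```

servo_tool([
  [[0, 0, 0], [0, 0, 0.002], 0],
  [[0, 0, 0], [0, 0, 0.002], 0],
  [[0, 0, 0], [0, 0, 0], 0],
  [[0, 0, 0], [0, 0, 0], 0],
])

```text
time: 21.25
ee_pos: [0.5743, 0.018, 0.1753]
tcp_rot: [180.0, 0.0, 164.8]
wrist_force: [1.6, -0.2, 4.6]
opening: 0.0157
grasp_force: 40.2
```

```bash
python3 f.py
```

```text
21.95 [ 0.96 -0.27  5.12] [0.7  0.45 0.43] [0.5743 0.018  0.1753] [-0.076 -0.244 -0.048]
```

Run:
```python
from h import *
T,d=camera("top");c=calibration("top");P,u,v=cloud(d,c)
m=(np.hypot(P[:,0]-.489,P[:,1]+.272)<.035)&(P[:,2]>.094)&(P[:,2]<.106)
ci=cv2.minEnclosingCircle(P[m,:2].astype(np.float32));k=m&(T[v,u].min(1)>140);print(ci,np.degrees(np.arctan2(*(P[k,:2].mean(0)-ci[0])[::-1])))
p,d=camera("scene");a=cv2.resize(p[150:290,170:330],(480,420))
p,d=camera("wrist");save(np.hstack([a,p])[:,:800],"end.png")
```

```text
((0.4895687401294708, -0.27223706245422363), 0.025353409349918365) -1.9812541743703946
```

View pics/end.png

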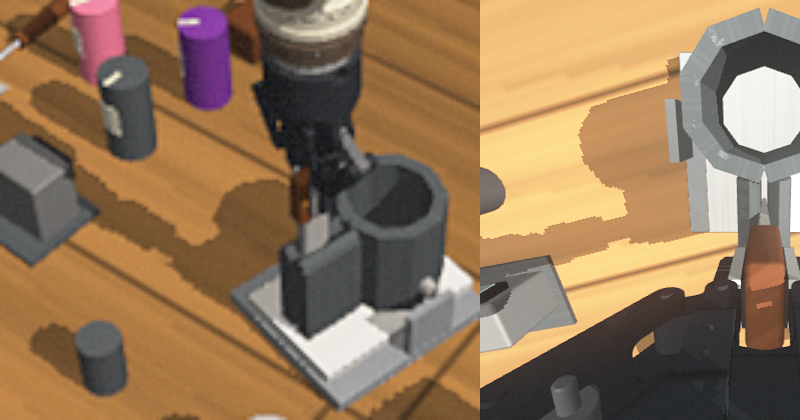

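The blade is upright in the gap (scene crop 315,230), held, and the plug faces the reader (125,105). Handing in.

```bash
python3 -c "
from workcell import *
print(job_done())"
```

```text
the job is handed in; nothing more can be done
None
```

I handed the job in at about 22 s with the plug let go and facing the reader to within about 4°; the blade is held upright about 56 mm below the flange tops at roughly 5–6.5 N of push, and no verdict came back.

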